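# Wedge a rocking skeleton clock

## Robot

A 6-joint arm with a two-finger parallel gripper is mounted at the origin on the work surface. World frame = base frame: x ahead of the robot, y to its left, z up, the work surface at z = 0. Lengths are in m, angles in degrees, forces in N, time in s.
With the tool pointing down it reaches from about 0.4 to 0.825 m from the base axis. Payload 7 kg.
Tool frame: the origin (TCP) lies midway between the tips of the shut fingers; the grasp point (between the pads) lies 19 mm behind it; z points along the fingers, y is the line along which they close (so a half turn about z gives the same grasp; the last joint's range is limited). The gripper opens to 88 mm and grips with 3 to 60 N. Pads are 19 mm wide; open, the fingers measure 130 mm over their backs; the gripper's body (78 mm by 193 mm) begins 47 mm behind the grasp point.
Start: joints at [-53.165, 20.546, 0.682, 0, -70.136, -16.507], TCP at [0.234, -0.633, 0.227] pointing down, gripper open.
Joint ranges: [-176.03, 176.03], [-82.01, 121.73], [-58.28, 71.71], [-173.87, 95.51], [-174.79, -0.11], [-173.66, 173.66]. Speed limits (degrees/s): [136.94, 136.94, 172.46, 180, 180, 180].

## Interface

Orientations are given as [roll, pitch, yaw] about the fixed x, y, z axes, in that order (R = Rz(yaw) Ry(pitch) Rx(roll)).
In Python, from plant import r, eyes, workorder gives the robot as it stands.
- The arm moves only by the tool step_arm, never from a script. Its argument "plan" is a list of rows, each a list of 5 numbers: the shift along the tool's x, y, z each as a share of 25 cm, from -1 to 1, then the turn about the tool's z as a share of 60 degrees, from -1 to 1, then the finger opening in mm, from 0 to 87.6. In form: [[x, y, z, turn, jaw], ...]. A call has 1 to 12 rows; each row is the pose to reach, as a shift and turn from the pose commanded when the call began, along the tool's axes at that moment; what a row does not reach only later rows make up. A row lasts 1/12 s, in which the tool goes at most 41.7 mm and 7.16 degrees, less where a joint would pass 70% of its speed; a pose out of reach is approached as far as the arm can. A call with a number of a shift or a turn outside -1 to 1 is refused whole. A call with a gripper value outside its range is refused whole. The fingers move at their own pace and stop on an object; "newtons" is the grip in N (left out, the last holds). Time passes only in rows, so rows that repeat a pose let the fingers close. It gives the time, the measured TCP pose, the force, the opening and the grip force at its end, in the units of the state.
- r.get_state(): the state, without advancing time (a new reading comes with each control period).
- eyes.capture(name): name is "side" or "top"; returns the picture (384x512x3 uint8, red, green, blue); there is no depth.
- eyes.camera_model(name): a dict with "fov_y" (degrees; the focal length in pixels is half the picture's height over the tangent of half this angle, whatever the lens; pixels are square), "cx", "cy" (the principal point, pixels), "k1" (the pictures are not rectified: a ray, as slopes to the right and down, at radius r is drawn at 1 + k1 r^2 times it, then the intrinsics apply), "world_to_cam" (4x4, takes a point from world to camera coordinates). Camera axes: x right, y up, looking along -z (the intrinsics and any distortion apply to the point x, -y, -z); pixel columns grow to the right and rows downward; lengths in m; the calibration is good to about 2 mm. A picture is of the moment at which its call begins. camera_model takes no time and is no camera call.
- workorder.close_job(): hands the job in; it is judged then, once.
The state is a dict: "time_s": time; "joints": joint angles; "qd": joint speeds; "joint_torque": joint torques, N m; "tcp_pos": TCP position; "eef_rot": TCP orientation; "contact_force": force on the tool from outside, world axes, zero at the start; "moment": the same for the moment, N m; "gripper_width": finger opening in m; "gripper_force": force on a finger pad.
Only numpy, scipy, OpenCV 4.12 (cv2) and the standard library are available. Lean on these libraries where they do the work, as an engineer would, in place of code of your own. Each camera call takes 0.05 s, during which the arm holds its last target. There are 200 camera calls.

## Task

The brass skeleton clock on its wide wooden base rocks on the bench because one of the base's feet is short. Without picking anything up, push the wooden wedge along the bench, thin end first, under that short foot until it is snug and the clock no longer rocks, without shoving the clock along; then press down with a fingertip on the corner of the base above that foot to prove that it stands firm, and move clear. Leave the other things on the bench alone.

Things in the scene. Friction and masses are not known exactly. Their poses are not given: they have to be found in the camera images.
- clock: Skeleton clock, 2.2 kg (+-20 %), loose, level on three sound feet. Dark wooden base 170 mm deep (its x), 260 mm wide (its y), flat top 46 mm above the bench; brass works in the middle, 90 mm wide, 187 mm tall, dial towards +x. Origin on the bench under the centre, z up. Feet 24 mm square, 12 mm tall, at x +-67, y +-112 mm. The short one, at (+67, -112), hangs 4 to 8 mm above the bench; how much is not given.
- foot_spot (a point): point on the bench below the middle of the short foot's outer (-y) face. Axes as the clock's. The wedge goes in here along the clock's +y, square to that face; a centimetre to either side is fine.
- press_spot (a point): point on the base's flat top near its corner, 46 mm above the bench, straight above the centre of the short foot. Axes as the clock's. Unwedged, a press of about 4 N here tips the clock down onto that foot, and it comes back level when released; once wedged, a firm press of 8 to 12 N does not move it.
- wedge: Loose plain wooden wedge, 110 mm long, 40 mm wide, 50 g; flat underside on the bench, top sloping evenly from 16 mm thick at the back to 2 mm at the thin end. Origin at the centre of its underside, x towards the thin end, z up. Starts on the clock's -y side, thin end roughly towards the short foot and 30 to 70 mm from it.
- wedge_tip (a point): middle of the wedge's thin end, at bench height. Axes as the wedge's. The wedge slides on the bench with under 1 N; when it bears under the foot the push rises sharply past 2 N, within a millimetre or two, and at about 5 to 9 N the clock itself begins to slide along. It stays where it is left.
- wedge_back (a point): middle of the wedge's upright back face (16 mm tall, 40 mm wide), 8 mm above the bench: the face to push on. Axes as the wedge's.
- flat_block: bystander: flat rectangular wooden block 60 x 35 x 14 mm, not tapered; origin under its centre
- bob: bystander: brass pendulum bob lying flat, 64 mm across, 13 mm thick; origin under its centre
- oil_bottle: bystander: small amber oil bottle, 38 mm across, 85 mm tall; origin under its centre
- hammer: bystander: hammer lying on the bench, origin near its middle, x along the handle
- screwdriver: bystander: screwdriver lying on the bench, origin near its middle, x along it
- parts_tray: bystander: white open tray 110 x 150 x 30 mm with dividers, origin under its centre
- jar: bystander: glass jar with steel lid, 60 mm across, 75 mm tall; origin under its centre
There are look-alikes about, which are no part of the job. Leave any orange or pink look-alike of the wedge alone.

How it is judged (in metres and radians):
On the way, in this order (a step that is already met when the one before it is completed fails the run):
1. the wedge bears under the short foot (y of wedge_tip in the frame of clock above -0.122 m and x of wedge_tip in the frame of clock between 0.032 and 0.102 m and contact force between wedge and clock above 0.5 N and angle between clock's own z axis and vertical below 0.012 rad), for 0.2 s.
2. the clock is pressed from above over the short foot and stands firm on the wedge (all of step 1 and contact force between the fingers and clock above 5 N and horizontal distance between the grasp point and press_spot below 0.04 m), for 0.2 s.
At the end, for the whole second after the job is handed in: The wedge lies under the short foot and carries load there (over 0.3 N); the clock is level within 0.012 rad (about 1.5 mm at a corner), within 15 mm of where it stood, and all is at rest (y of wedge_tip in the frame of clock above -0.122 m and x of wedge_tip in the frame of clock between 0.032 and 0.102 m and contact force between wedge and clock above 0.3 N and angle between clock's own z axis and vertical below 0.012 rad and distance of clock from where it was at the start of the episode below 0.015 m and height (world z) of wedge below 0.004 m and linear speed of each of wedge, clock below 0.01 m/s); the robot touches nothing.
It fails at once if the wedge is lifted off the bench (height (world z) of wedge above 0.012 m).
It fails at once if the clock is lifted, tipped over or shoved along (height (world z) of clock above 0.012 m or angle between clock's own z axis and vertical above 0.2 rad or distance of clock from where it was at the start of the episode above 0.025 m).
It fails at once if another thing on the bench is disturbed (distance of any of flat_block, bob, oil_bottle, hammer, screwdriver, parts_tray, jar from where it was at the start of the episode above 0.025 m).
It also fails if it takes over 48 s, if anything falls off the work surface, if the arm or the gripper's body presses on something with over 40 N, if the wrist force passes 120 N, or if a joint passes its speed limit or range.

## Working session

There is one attempt and no reset: what is moved stays moved. The work goes in short steps, Python scripts to look and compute and a tool call to move; the robot and the scene stay as the last step left them, time stands still between calls to the robot, and variables do not carry over. Pictures are saved under pics/ and viewed, at most 10 in all, crops included, and the job is handed in when it is done.

Besides the shell and the picture viewer there is one more tool, called after "Emit:" as name([rows], argument=value, ...), one row to a line, values as JSON. step_arm: Moves the arm, as the interface text tells. Its arguments: {"type":"object","properties":{"plan":{"type":"array"},"newtons":{"type":"number"}},"required":["plan"]}

```bash
mkdir -p pics
cat > h.py <<'E'
import numpy as np, cv2
from plant import r, eyes, workorder
def K(n):
    m=eyes.camera_model(n); f=192/np.tan(np.radians(m["fov_y"])/2)
    return m,f
def px2w(n,u,v,z):
    m,f=K(n); d=np.array([(u-m["cx"])/f,(v-m["cy"])/f]); s=d.copy()
    for _ in range(30): s=d/(1+m["k1"]*(s@s))
    T=np.linalg.inv(np.array(m["world_to_cam"])); ray=T[:3,:3]@np.array([s[0],-s[1],-1]); o=T[:3,3]
    return o+ray*(z-o[2])/ray[2]
def w2px(n,p):
    m,f=K(n); c=(np.array(m["world_to_cam"])@np.append(p,1))[:3]; s=np.array([c[0],-c[1]])/-c[2]
    s=s*(1+m["k1"]*(s@s)); return s*f+[m["cx"],m["cy"]]
def snap(n,name,crop=None,k=1):
    a=eyes.capture(n)
    if crop: x0,y0,x1,y1=crop; a=a[y0:y1,x0:x1]
    a=cv2.resize(np.ascontiguousarray(a[...,::-1]),None,fx=k,fy=k,interpolation=cv2.INTER_CUBIC)
    cv2.imwrite(f"pics/{name}.png",a)
E
python3 - <<'E'
from h import *
snap("top","top0",None,1.5); snap("side","side0",None,1.5)
print(r.get_state())
for n in("top","side"):print(eyes.camera_model(n))
E
```

```text
{'time_s': 0.1, 'joints': array([-5.31647306e+01,  2.05888094e+01,  6.40461175e-01, -1.79196743e-02,
       -7.01358154e+01, -1.65092666e+01]), 'qd': array([-0.02760691, -0.06281171,  0.14072619, -0.03602964, -0.04453889,
        0.02840664]), 'joint_torque': array([-2.53027523e-03, -5.84164667e+01,  2.93752438e+01,  7.01559439e+00,
        1.02161805e-02, -3.30027137e-05]), 'tcp_pos': array([ 0.23432656, -0.63256816,  0.22571004]), 'eef_rot': array([ 1.79914519e+02, -7.76699587e-03, -1.59680093e+02]), 'contact_force': array([-0.88101051,  0.08472018,  0.79198367]), 'moment': array([0.00550519, 0.00585142, 0.03488313]), 'gripper_force': 0.0, 'gripper_width': 0.08745968019299952}
{'fov_y': 42.73032645669758, 'cx': 252.4395478323774, 'cy': 187.8496534771187, 'k1': -0.16763346129185605, 'world_to_cam': array([[-0.02384111, -0.99942194, -0.02423611,  0.04614239],
       [ 0.99714133, -0.02551142,  0.07112202, -0.56628857],
       [-0.07169921, -0.0224712 ,  0.99717314, -1.47920129],
       [ 0.        ,  0.        ,  0.        ,  1.        ]])}
{'fov_y': 50.616926190350576, 'cx': 247.63465193344018, 'cy': 189.04962002230474, 'k1': -0.10571262959420144, 'world_to_cam': array([[-0.98852815, -0.15039935,  0.01386135,  0.53856456],
       [ 0.09750244, -0.56536592,  0.81905717, -0.09267065],
       [-0.11534893,  0.81101259,  0.57354443, -1.14028963],
       [ 0.        ,  0.        ,  0.        ,  1.        ]])}
```

View pics/top0.png

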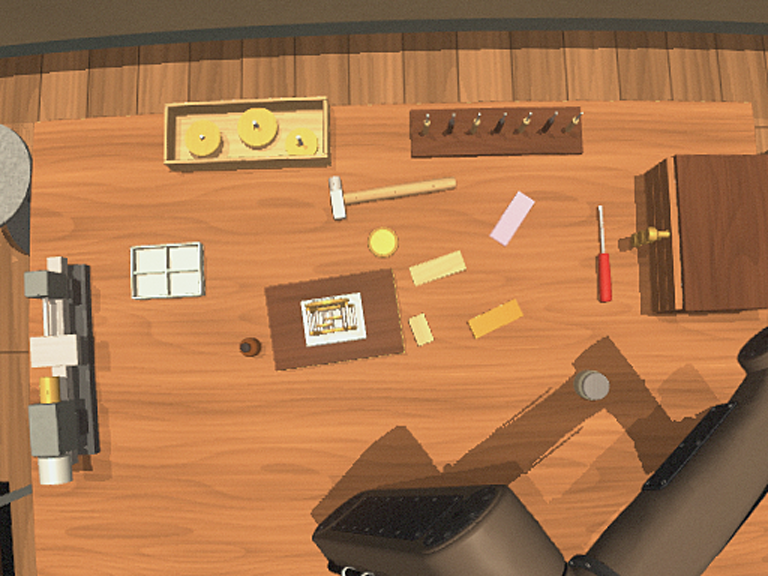

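View pics/side0.png

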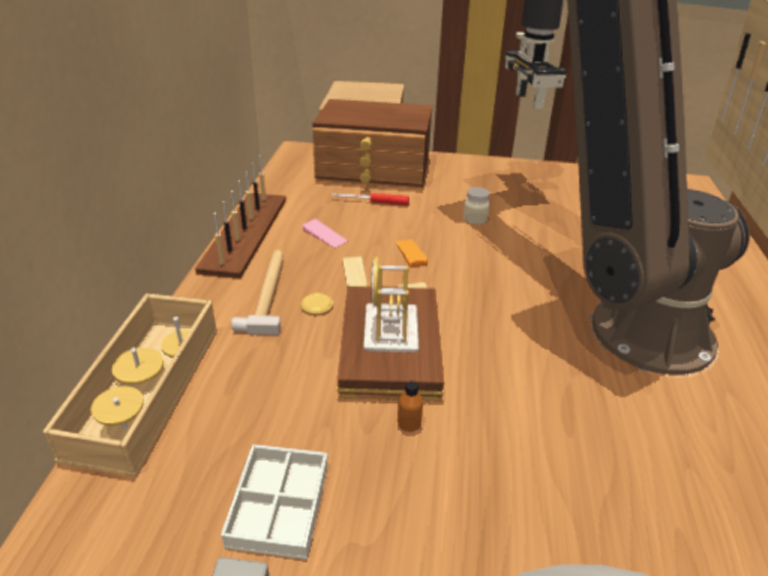

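Top view (1.5x): the clock base is at about (335,318), with corners near (265,287), (390,270), (404,352) and (276,369). Wedge candidates: pale yellow (437,267), small pale block (421,329), orange (496,318) and pink (512,217). The pale one at (437,267) fits, as it has the 110 mm length and plain wood colour and lies on the -y side by the +x corner. The small one is the flat_block. I'll confirm in a crop.

Run:
```python
from h import *
snap("top","crop1",(170,150,330,270),5)
```

```text
(no output)
```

View pics/crop1.png

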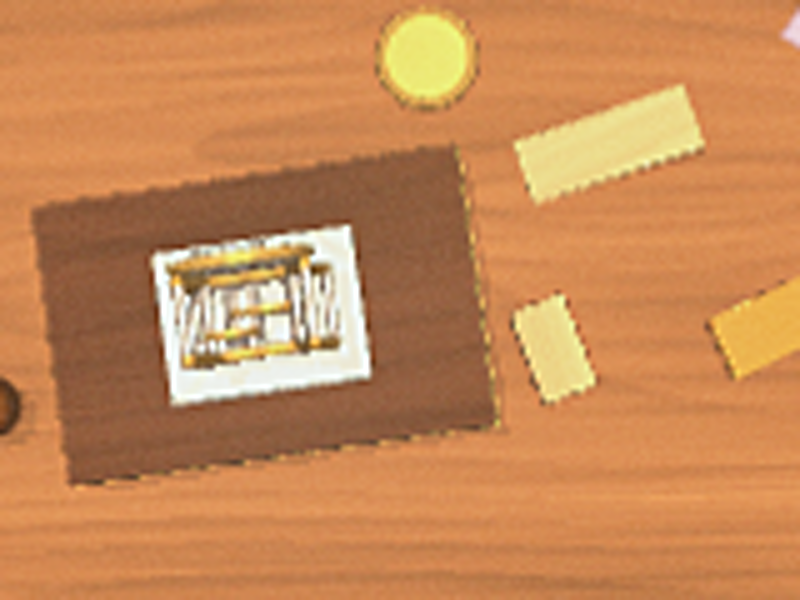

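The crop shows the plain pale wedge with its thin end at (514,143)-(537,203) and back at (685,85)-(705,148). Base top corners are at (33,210), (457,147), (498,427) and (70,485). The flat_block is at (553,349).

```bash
cat >> h.py <<'E'
def cw(u,v,z,k=5,o=(170,150)): return px2w("top",(u+.5)/k-.5+o[0],(v+.5)/k-.5+o[1],z)[:2]
def ang(d): return np.degrees(np.arctan2(d[1],d[0]))
def geo(base,wed):
    A,B,C,D=[cw(*p,.046) for p in base]; c=(A+B+C+D)/4
    print("base sizes",[np.linalg.norm(q).round(4) for q in(A-B,C-D,A-D,B-C)])
    ey=(A-B)+(D-C); ey/=np.linalg.norm(ey); ex=(A-D)+(B-C); ex/=np.linalg.norm(ex)
    yaw=(ang(ey)-90+ang(ex))/2; a=np.radians(yaw); R=np.array([[np.cos(a),-np.sin(a)],[np.sin(a),np.cos(a)]])
    print("clock",c,"yaw",yaw,ang(ey)-90,ang(ex),"foot",c+R@[.067,-.124],"press",c+R@[.067,-.112])
    t1,t2=[cw(*p,.002) for p in wed[:2]]; b1,b2=[cw(*p,.016) for p in wed[2:]]
    t=(t1+t2)/2;b=(b1+b2)/2; print("wedge sizes",np.linalg.norm(t1-t2),np.linalg.norm(b1-b2),np.linalg.norm(t-b))
    print("tip",t,"back",b,"heading",ang(t-b),"target heading",yaw+90)
    print("tip,back in clock",R.T@(t-c),R.T@(b-c))
E
python3 - <<'E'
from h import *
geo([(33,210),(457,147),(498,427),(70,485)],[(514,143),(537,203),(685,85),(705,148)])
print(cw(553,349,.014),cw(427,58,.013), [cw(*p,.016) for p in((710,325),(735,380))])
E
```

```text
base sizes [np.float64(0.2593), np.float64(0.2595), np.float64(0.1674), np.float64(0.1697)]
clock [0.49203694 0.12384252] yaw 6.784629934211333 6.729078223199323 6.8401816452233435 foot [0.57321682 0.00862608] press [0.57179917 0.02054205]
wedge sizes 0.039845131851469325 0.04070003748971637 0.10925578422135974
tip [ 0.57817473 -0.03657288] back [ 0.60921927 -0.14132527] heading 106.50777805938569 target heading 96.78462993421134
tip,back in clock [ 0.06658349 -0.16946816] [ 0.08503544 -0.27715452]
[ 0.46895454 -0.05022447] [0.65000737 0.02244455] [array([ 0.4810961, -0.1464706]), array([ 0.44714593, -0.16076144])]
```

```bash
cat >> h.py <<'E'
C=np.array([.49204,.12384]); YAW=6.78; a_=np.radians(YAW); RC=np.array([[np.cos(a_),-np.sin(a_)],[np.sin(a_),np.cos(a_)]])
def row(x,y,z,yaw=YAW-90):
    "target: clock-frame x,y; world z -> shares from present pose"
    s=r.get_state(); p=s["tcp_pos"]; w=np.radians(s["eef_rot"][2]); g=np.append(C+RC@[x,y],z); d=g-p
    R=np.array([[np.cos(w),np.sin(w),0],[np.sin(w),-np.cos(w),0],[0,0,-1]])
    t=-(((yaw-s["eef_rot"][2])+180)%360-180)
    print("world",g.round(4),"shares",(R.T@d/.25).round(4),"turn",round(t/60,4),"F",s["contact_force"].round(2),"clk",(RC.T@(p[:2]-C)).round(4),"z",p[2].round(4),s["eef_rot"].round(2),"t",s["time_s"])
E
python3 - <<'E'
from h import *
row(.073,-.262,.12)
for p in((490,238),(503,244),(520,193)): print("pink",px2w("top",p[0]/1.5-.2,p[1]/1.5-.2,.01)[:2], RC.T@(px2w("top",p[0]/1.5,p[1]/1.5,.01)[:2]-C))
E
```

```text
world [ 0.5955 -0.1277  0.12  ] shares [-2.056   1.3921  0.4234] turn -1.2742 F [ 0.5  -0.59  1.04] clk [-0.3452 -0.7207] z 0.2259 [ 1.7993e+02 -1.0000e-02 -1.5967e+02] t 0.15
pink [ 0.65327302 -0.19880165] [ 0.12131097 -0.33993836]
pink [ 0.64017003 -0.22526402] [ 0.10517625 -0.36466898]
pink [ 0.74608151 -0.26518633] [ 0.20562513 -0.41681665]
```

Emit:
step_arm([
  [-1, 0.68, 0, -0.64, 87],
  [-1, 0.68, 0, -0.64, 87],
  [-1, 0.68, 0, -0.64, 87],
  [-1, 0.68, 0, -0.64, 87],
  [-1, 0.68, 0, -0.64, 87],
  [-1, 0.68, 0, -0.64, 87],
  [-1, 0.68, 0, -0.64, 87],
  [-1, 0.68, 0, -0.64, 87],
  [-1, 0.68, 0, -0.64, 87],
  [-1, 0.68, 0, -0.64, 87],
])

```text
time_s: 0.98
tcp_pos: [0.4103, -0.386, 0.2265]
eef_rot: [180.0, -0.0, -121.2]
contact_force: [0.1, -0.1, -1.3]
gripper_width: 0.087
gripper_force: 0.0
```

```bash
python3 -c "
from h import *
row(.073,-.262,.12)"
```

```text
world [ 0.5955 -0.1277  0.12  ] shares [-1.2674 -0.0993  0.4262] turn -0.6323 F [ 0.13 -0.1  -1.25] clk [-0.1414 -0.4966] z 0.2265 [ 179.99   -0.   -121.16] t 0.9833
```

Emit:
step_arm([
  [-1, -0.1, 0, -0.632, 87],
  [-1, -0.1, 0, -0.632, 87],
  [-1, -0.1, 0, -0.632, 87],
  [-1, -0.1, 0, -0.632, 87],
  [-1, -0.1, 0, -0.632, 87],
  [-1, -0.1, 0, -0.632, 87],
  [-1, -0.1, 0, -0.632, 87],
  [-1, -0.1, 0, -0.632, 87],
  [-1, -0.1, 0, -0.632, 87],
])

```text
time_s: 1.73
tcp_pos: [0.5605, -0.1869, 0.2261]
eef_rot: [179.9, 0.0, -83.4]
contact_force: [0.5, 0.1, -0.5]
gripper_width: 0.0874
gripper_force: 0.0
```

```bash
python3 -c "
from h import *
row(.073,-.262,.05)"
```

```text
world [ 0.5955 -0.1277  0.05  ] shares [-0.2191 -0.166   0.7042] turn -0.0032 F [ 0.47  0.1  -0.5 ] clk [ 0.0313 -0.3166] z 0.2261 [179.93   0.   -83.41] t 1.7333
```

Emit:
step_arm([
  [-0.219, -0.166, 0, -0.003, 87],
  [-0.219, -0.166, 0, -0.003, 87],
  [-0.219, -0.166, 0.7, -0.003, 87],
  [-0.219, -0.166, 0.7, -0.003, 87],
  [-0.219, -0.166, 0.7, -0.003, 87],
  [-0.219, -0.166, 0.7, -0.003, 87],
  [-0.219, -0.166, 0.7, -0.003, 87],
  [-0.219, -0.166, 0.7, -0.003, 87],
  [-0.219, -0.166, 0.7, -0.003, 87],
  [-0.219, -0.166, 0.7, -0.003, 87],
  [-0.219, -0.166, 0.7, -0.003, 87],
])

```text
time_s: 2.65
tcp_pos: [0.5977, -0.1272, 0.0545]
eef_rot: [-179.7, -0.0, -83.2]
contact_force: [1.2, -0.8, -0.1]
gripper_width: 0.0869
gripper_force: 0.0
```

```bash
python3 -c "
from h import *
row(.073,-.262,.005)
snap('top','t2',(190,100,350,220),5)
print([( (w2px('top',np.append(C+RC@q,.05))-[190,100])*5).round() for q in ([.073,-.262],[.117,-.262],[.029,-.262])])"
```

```text
world [ 0.5955 -0.1277  0.005 ] shares [0.0011 0.0092 0.1981] turn 0.0006 F [ 1.22 -0.83 -0.07] clk [ 0.0753 -0.2617] z 0.0545 [-1.7973e+02 -3.0000e-02 -8.3180e+01] t 2.65
[array([576., 382.]), array([565., 310.]), array([587., 455.])]
```

View pics/t2.png

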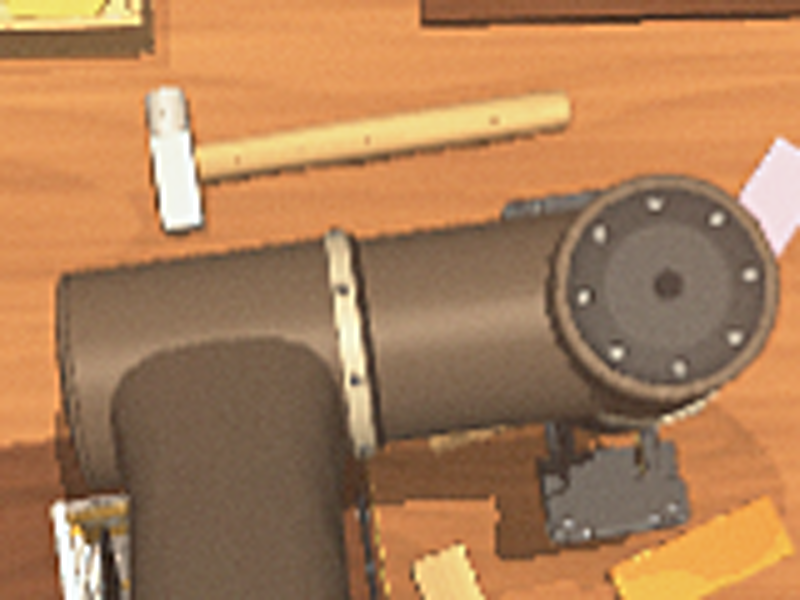

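The top view is blocked by the wrist, so only the gripper's end shows (615,480). I'll check the side view for clearance over the clock.

```bash
python3 -c "
from h import *
snap('side','s3',(170,60,370,210),4)"
```

```text
(no output)
```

View pics/s3.png

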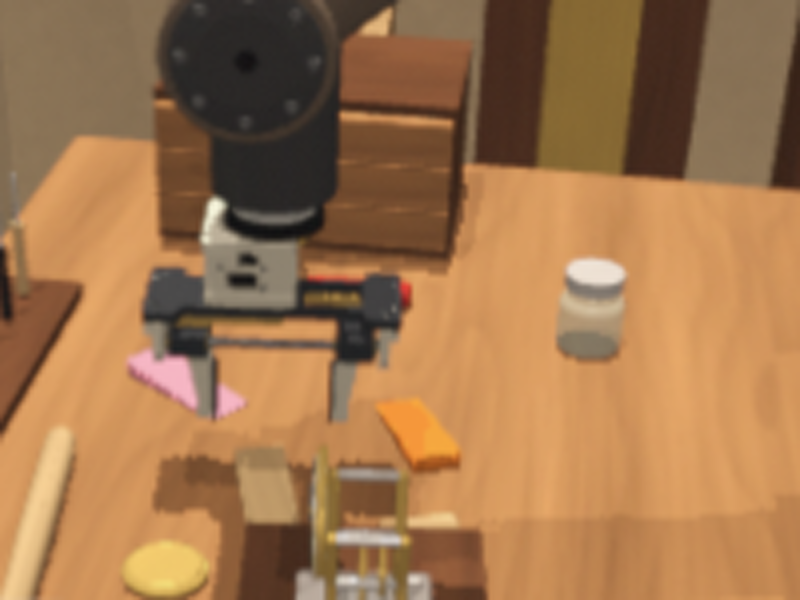

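The side view shows the fingers (205,400) and (340,405) straddling the wedge's back (265,480), with the arm well above the clock. Lowering now, then closing loosely to centre and align the wedge.

Emit:
step_arm([
  [0, 0.008, 0.1, 0, 87],
  [0, 0.008, 0.19, 0, 87],
  [0, 0.008, 0.194, 0, 87],
  [0, 0.008, 0.194, 0, 87],
  [0, 0.008, 0.194, 0, 87],
  [0, 0.008, 0.194, 0, 87],
])

```text
time_s: 3.25
tcp_pos: [0.5949, -0.127, 0.0047]
eef_rot: [-179.9, -0.0, -83.1]
contact_force: [0.5, -0.0, 1.6]
gripper_width: 0.0872
gripper_force: 0.0
```

Emit:
step_arm([
  [0, 0, 0, 0, 60],
  [0, 0, 0, 0, 60],
  [0, 0, 0, 0, 50],
  [0, 0, 0, 0, 50],
  [0, 0, 0, 0, 46],
  [0, 0, 0, 0, 44],
  [0, 0, 0, 0, 43],
  [0, 0, 0, 0, 42],
  [0, 0, 0, 0, 42],
  [0, 0, 0, 0, 42],
  [0, 0, 0, 0, 42],
  [0, 0, 0, 0, 42],
], newtons=3)

```text
time_s: 4.25
tcp_pos: [0.5938, -0.127, 0.003]
eef_rot: [180.0, 0.0, -83.2]
contact_force: [-0.0, -0.0, -0.6]
gripper_width: 0.0419
gripper_force: 0.1
```

```bash
python3 -c "
from h import *
row(.067,-.262,.005)"
```

```text
world [ 0.5895 -0.1284  0.005 ] shares [ 0.0034  0.0179 -0.0079] turn 0.0008 F [-0.01 -0.04 -0.62] clk [ 0.0715 -0.2611] z 0.003 [179.99   0.   -83.17] t 4.25
```

Emit:
step_arm([
  [0, 0.005, -0.004, 0, 42],
  [0, 0.01, -0.004, 0, 42],
  [0, 0.016, -0.004, 0, 42],
  [0, 0.018, -0.004, 0, 42],
  [0, 0.018, -0.004, 0, 42],
  [0, 0.018, -0.004, 0, 60],
  [0, 0.018, -0.004, 0, 60],
  [0, 0.018, -0.004, 0, 60],
  [0, 0.018, -0.004, 0, 60],
  [0.08, 0.018, -0.004, 0, 60],
  [0.16, 0.018, -0.004, 0, 60],
  [0.16, 0.018, -0.004, 0, 60],
])

```text
time_s: 5.25
tcp_pos: [0.5945, -0.1694, 0.004]
eef_rot: [-180.0, -0.0, -83.2]
contact_force: [0.3, -0.1, 0.1]
gripper_width: 0.0598
gripper_force: 0.0
```

Emit:
step_arm([
  [0, 0, 0, 0, 18],
  [0, 0, 0, 0, 18],
  [0, 0, 0, 0, 18],
  [0, 0, 0, 0, 18],
  [0, 0, 0, 0, 18],
  [0, 0, 0, 0, 18],
])

```text
time_s: 5.75
tcp_pos: [0.5942, -0.1668, 0.0041]
eef_rot: [-180.0, 0.0, -83.1]
contact_force: [-0.2, -0.4, 0.1]
gripper_width: 0.0258
gripper_force: 0.0
```

```bash
python3 -c "
from h import *
row(.067,-.29,.005)
snap('side','s4',(170,60,370,210),4)"
```

```text
world [ 0.5928 -0.1562  0.005 ] shares [-0.0428  0.0005 -0.0035] turn 0.0013 F [-0.24 -0.43  0.06] clk [ 0.0671 -0.3007] z 0.0041 [-180.      0.    -83.14] t 5.75
```

View pics/s4.png

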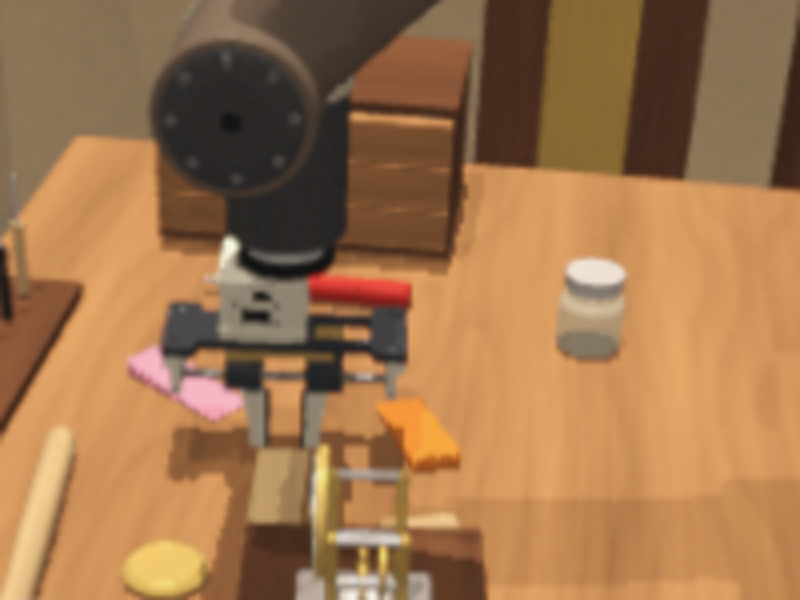

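The wedge (278,485) now lies square, with both fingertips (258,430) and (313,430) centred behind its back. Pushing.

Emit:
step_arm([
  [-0.02, 0, -0.002, 0, 18],
  [-0.04, 0, -0.002, 0, 18],
  [-0.06, 0, -0.002, 0, 18],
  [-0.08, 0, -0.002, 0, 18],
  [-0.1, 0, -0.002, 0, 18],
  [-0.13, 0, -0.002, 0, 18],
  [-0.16, 0, -0.002, 0, 18],
  [-0.19, 0, -0.002, 0, 18],
  [-0.22, 0, -0.002, 0, 18],
  [-0.25, 0, -0.002, 0, 18],
  [-0.26, 0, -0.002, 0, 18],
  [-0.26, 0, -0.002, 0, 18],
])

```text
time_s: 6.8
tcp_pos: [0.5864, -0.1019, 0.0046]
eef_rot: [-180.0, 0.0, -83.1]
contact_force: [-0.2, -1.1, 0.1]
gripper_width: 0.0179
gripper_force: 0.0
```

```bash
python3 -c "
from h import *
row(.067,-.22,.005)"
```

```text
world [ 0.5845 -0.0867  0.005 ] shares [-0.0611  0.0003 -0.0015] turn 0.0018 F [-0.23 -1.1   0.15] clk [ 0.0671 -0.2353] z 0.0046 [-180.      0.    -83.11] t 6.8
```

Emit:
step_arm([
  [-0.006, 0, 0, 0, 18],
  [-0.012, 0, 0, 0, 18],
  [-0.012, 0, 0, 0, 18],
])

```text
time_s: 7.05
tcp_pos: [0.5861, -0.0998, 0.0045]
eef_rot: [180.0, 0.0, -83.2]
contact_force: [-0.4, 1.1, 0.0]
gripper_width: 0.018
gripper_force: 0.0
```

Emit:
step_arm([
  [-0.006, 0, 0, 0, 18],
  [-0.012, 0, 0, 0, 18],
  [-0.012, 0, 0, 0, 18],
])

```text
time_s: 7.3
tcp_pos: [0.5857, -0.0967, 0.0045]
eef_rot: [180.0, 0.0, -83.2]
contact_force: [0.1, -0.3, 0.2]
gripper_width: 0.0177
gripper_force: 0.0
```

Emit:
step_arm([
  [-0.006, 0, 0, 0, 18],
  [-0.008, 0, 0, 0, 18],
  [-0.008, 0, 0, 0, 18],
])

```text
time_s: 7.55
tcp_pos: [0.5854, -0.0947, 0.0045]
eef_rot: [180.0, 0.0, -83.2]
contact_force: [-0.1, -0.1, 0.6]
gripper_width: 0.0178
gripper_force: 0.0
```

Emit:
step_arm([
  [-0.006, 0, 0, 0, 18],
  [-0.008, 0, 0, 0, 18],
  [-0.008, 0, 0, 0, 18],
])

```text
time_s: 7.8
tcp_pos: [0.5852, -0.0927, 0.0046]
eef_rot: [-180.0, 0.0, -83.2]
contact_force: [-0.4, -0.3, 0.4]
gripper_width: 0.0179
gripper_force: 0.0
```

```bash
python3 -c "
from h import *
row(.067,-.22,.005)"
```

```text
world [ 0.5845 -0.0867  0.005 ] shares [-0.024  -0.     -0.0018] turn 0.0009 F [-0.39 -0.26  0.36] clk [ 0.067 -0.226] z 0.0046 [-180.      0.    -83.16] t 7.8
```

Emit:
step_arm([
  [-0.006, 0, 0, 0, 18],
  [-0.008, 0, 0, 0, 18],
  [-0.008, 0, 0, 0, 18],
])

```text
time_s: 8.05
tcp_pos: [0.585, -0.0907, 0.0046]
eef_rot: [180.0, 0.0, -83.2]
contact_force: [-0.2, 0.2, -1.0]
gripper_width: 0.0179
gripper_force: 0.0
```

Emit:
step_arm([
  [-0.003, 0, 0, 0, 18],
  [-0.006, 0, 0, 0, 18],
  [-0.006, 0, 0, 0, 18],
])

```text
time_s: 8.3
tcp_pos: [0.5848, -0.0892, 0.0046]
eef_rot: [-180.0, 0.0, -83.2]
contact_force: [-0.3, 0.8, -0.2]
gripper_width: 0.018
gripper_force: 0.0
```

Emit:
step_arm([
  [-0.003, 0, 0, 0, 18],
  [-0.006, 0, 0, 0, 18],
  [-0.006, 0, 0, 0, 18],
])

```text
time_s: 8.55
tcp_pos: [0.5846, -0.0877, 0.0046]
eef_rot: [180.0, 0.0, -83.2]
contact_force: [0.7, 0.0, 1.1]
gripper_width: 0.018
gripper_force: 0.0
```

Emit:
step_arm([
  [-0.003, 0, 0, 0, 18],
  [-0.006, 0, 0, 0, 18],
  [-0.006, 0, 0, 0, 18],
])

```text
time_s: 8.8
tcp_pos: [0.5845, -0.0862, 0.0046]
eef_rot: [180.0, 0.0, -83.2]
contact_force: [0.1, -0.7, -0.2]
gripper_width: 0.0183
gripper_force: 0.0
```

Emit:
step_arm([
  [-0.003, 0, 0, 0, 18],
  [-0.006, 0, 0, 0, 18],
  [-0.006, 0, 0, 0, 18],
])

```text
time_s: 9.05
tcp_pos: [0.5843, -0.0847, 0.0046]
eef_rot: [-180.0, 0.0, -83.2]
contact_force: [1.3, 0.4, -0.3]
gripper_width: 0.018
gripper_force: 0.0
```

Emit:
step_arm([
  [-0.003, 0, 0, 0, 18],
  [-0.006, 0, 0, 0, 18],
  [-0.006, 0, 0, 0, 18],
])

```text
time_s: 9.3
tcp_pos: [0.5841, -0.0833, 0.0046]
eef_rot: [-180.0, 0.0, -83.2]
contact_force: [-0.0, 0.2, -0.6]
gripper_width: 0.0179
gripper_force: 0.0
```

Emit:
step_arm([
  [-0.003, 0, 0, 0, 18],
  [-0.006, 0, 0, 0, 18],
  [-0.006, 0, 0, 0, 18],
])

```text
time_s: 9.55
tcp_pos: [0.5839, -0.0818, 0.0046]
eef_rot: [-180.0, 0.0, -83.2]
contact_force: [0.1, 0.1, 0.8]
gripper_width: 0.0181
gripper_force: 0.0
```

Emit:
step_arm([
  [-0.003, 0, 0, 0, 18],
  [-0.006, 0, 0, 0, 18],
  [-0.006, 0, 0, 0, 18],
])

```text
time_s: 9.8
tcp_pos: [0.5838, -0.0803, 0.0046]
eef_rot: [-180.0, 0.0, -83.2]
contact_force: [-0.3, 0.3, -0.1]
gripper_width: 0.0181
gripper_force: 0.0
```

Emit:
step_arm([
  [-0.003, 0, 0, 0, 18],
  [-0.006, 0, 0, 0, 18],
  [-0.006, 0, 0, 0, 18],
])

```text
time_s: 10.05
tcp_pos: [0.5836, -0.0788, 0.0046]
eef_rot: [180.0, 0.0, -83.2]
contact_force: [0.3, 0.1, 0.1]
gripper_width: 0.018
gripper_force: 0.0
```

Emit:
step_arm([
  [-0.003, 0, 0, 0, 18],
  [-0.006, 0, 0, 0, 18],
  [-0.006, 0, 0, 0, 18],
])

```text
time_s: 10.3
tcp_pos: [0.5834, -0.0773, 0.0046]
eef_rot: [-180.0, 0.0, -83.2]
contact_force: [0.4, 0.8, 0.3]
gripper_width: 0.0178
gripper_force: 0.0
```

Emit:
step_arm([
  [-0.003, 0, 0, 0, 18],
  [-0.006, 0, 0, 0, 18],
  [-0.006, 0, 0, 0, 18],
])

```text
time_s: 10.55
tcp_pos: [0.5832, -0.0758, 0.0046]
eef_rot: [180.0, 0.0, -83.2]
contact_force: [-0.1, -0.6, -0.4]
gripper_width: 0.0179
gripper_force: 0.0
```

Emit:
step_arm([
  [-0.003, 0, 0, 0, 18],
  [-0.006, 0, 0, 0, 18],
  [-0.006, 0, 0, 0, 18],
])

```text
time_s: 10.8
tcp_pos: [0.583, -0.0743, 0.0046]
eef_rot: [180.0, 0.0, -83.2]
contact_force: [-0.2, 0.0, -0.7]
gripper_width: 0.018
gripper_force: 0.0
```

```bash
python3 -c "
from h import *
row(.067,-.2,.005)
snap('side','s5',(190,130,310,220),6)"
```

```text
world [ 0.5822 -0.0669  0.005 ] shares [-0.0301 -0.0002 -0.0017] turn 0.0009 F [-0.16  0.03 -0.66] clk [ 0.067  -0.2075] z 0.0046 [180.     0.   -83.17] t 10.8
```

View pics/s5.png

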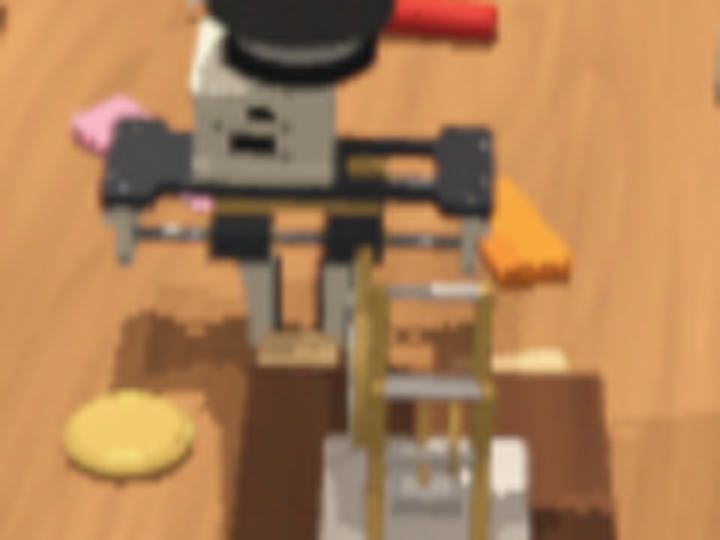

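The wedge (297,348) is going under the base's corner (250,372), and the base edge hasn't moved. Continuing.

Emit:
step_arm([
  [-0.003, 0, 0, 0, 18],
  [-0.006, 0, 0, 0, 18],
  [-0.006, 0, 0, 0, 18],
])

```text
time_s: 11.1
tcp_pos: [0.5829, -0.0729, 0.0046]
eef_rot: [180.0, 0.0, -83.2]
contact_force: [0.5, -0.5, -0.1]
gripper_width: 0.018
gripper_force: 0.0
```

Emit:
step_arm([
  [-0.003, 0, 0, 0, 18],
  [-0.006, 0, 0, 0, 18],
  [-0.006, 0, 0, 0, 18],
])

```text
time_s: 11.35
tcp_pos: [0.5827, -0.0713, 0.0046]
eef_rot: [180.0, 0.0, -83.2]
contact_force: [0.3, -0.0, -0.2]
gripper_width: 0.0179
gripper_force: 0.0
```

Emit:
step_arm([
  [-0.003, 0, 0, 0, 18],
  [-0.006, 0, 0, 0, 18],
  [-0.006, 0, 0, 0, 18],
])

```text
time_s: 11.6
tcp_pos: [0.5825, -0.0698, 0.0046]
eef_rot: [180.0, 0.0, -83.2]
contact_force: [-0.3, -0.4, 0.4]
gripper_width: 0.018
gripper_force: 0.0
```

Emit:
step_arm([
  [-0.003, 0, 0, 0, 18],
  [-0.006, 0, 0, 0, 18],
  [-0.006, 0, 0, 0, 18],
])

```text
time_s: 11.85
tcp_pos: [0.5823, -0.0684, 0.0046]
eef_rot: [-180.0, 0.0, -83.2]
contact_force: [0.2, 0.4, -1.1]
gripper_width: 0.0179
gripper_force: 0.0
```

Emit:
step_arm([
  [-0.003, 0, 0, 0, 18],
  [-0.006, 0, 0, 0, 18],
  [-0.006, 0, 0, 0, 18],
])

```text
time_s: 12.1
tcp_pos: [0.5821, -0.0669, 0.0046]
eef_rot: [180.0, 0.0, -83.2]
contact_force: [0.2, -0.5, -0.0]
gripper_width: 0.0185
gripper_force: 0.0
```

Emit:
step_arm([
  [-0.003, 0, 0, 0, 18],
  [-0.004, 0, 0, 0, 18],
  [-0.004, 0, 0, 0, 18],
])

```text
time_s: 12.35
tcp_pos: [0.582, -0.066, 0.0046]
eef_rot: [180.0, 0.0, -83.2]
contact_force: [0.4, 0.8, 0.3]
gripper_width: 0.018
gripper_force: 0.0
```

Emit:
step_arm([
  [-0.003, 0, 0, 0, 18],
  [-0.006, 0, 0, 0, 18],
  [-0.006, 0, 0, 0, 18],
])

```text
time_s: 12.6
tcp_pos: [0.5818, -0.0648, 0.0046]
eef_rot: [180.0, -0.0, -83.2]
contact_force: [-0.1, -3.0, -0.3]
gripper_width: 0.0182
gripper_force: 1.6
```

```bash
cat >> h.py <<'E'
def clkshift():
    "px shift of the clock base (near part) in the side view since the start"
    a=cv2.cvtColor(cv2.resize(cv2.imread("pics/side0.png"),(512,384),interpolation=cv2.INTER_AREA),cv2.COLOR_BGR2GRAY)
    b=cv2.cvtColor(cv2.resize(cv2.resize(eyes.capture("side"),None,fx=1.5,fy=1.5,interpolation=cv2.INTER_CUBIC),(512,384),interpolation=cv2.INTER_AREA),cv2.COLOR_RGB2GRAY)
    s=np.s_[232:266,222:300]; print("shift px",cv2.phaseCorrelate(np.float32(a[s]),np.float32(b[s]),cv2.createHanningWindow((78,34),cv2.CV_32F)))
E
python3 -c "
from h import *
row(.067,-.2,.005); clkshift()
print(w2px('side',np.append(C+RC@[0,.13],.04)),w2px('side',np.append(C+RC@[0,.135],.04)))"
```

```text
world [ 0.5822 -0.0669  0.005 ] shares [ 0.0084 -0.0005 -0.0017] turn 0.0008 F [-0.08 -2.98 -0.29] clk [ 0.0669 -0.1979] z 0.0046 [ 1.7999e+02 -2.0000e-02 -8.3170e+01] t 12.6
shift px ((0.026356497027279602, 0.036878154420815434), 0.7761994404925241)
[260.1313483  254.52864619] [260.11428411 256.00274514]
```

Push force has jumped to 3 N and the clock is unmoved. One small nudge more.

Emit:
step_arm([
  [-0.002, 0, 0, 0, 18],
  [-0.002, 0, 0, 0, 18],
  [-0.002, 0, 0, 0, 18],
  [-0.002, 0, 0, 0, 18],
])

```text
time_s: 12.98
tcp_pos: [0.5817, -0.0644, 0.0046]
eef_rot: [180.0, -0.0, -83.2]
contact_force: [0.4, -4.2, -0.1]
gripper_width: 0.0176
gripper_force: 2.5
```

```bash
python3 -c "
from h import *
clkshift(); row(.067,-.2,.005)"
```

```text
shift px ((0.07023513842641904, 0.0005206538935240701), 0.7535319846537378)
world [ 0.5822 -0.0669  0.005 ] shares [ 0.0097 -0.0006 -0.0018] turn 0.0007 F [ 0.51 -5.27 -0.03] clk [ 0.0669 -0.1976] z 0.0046 [ 1.7999e+02 -2.0000e-02 -8.3180e+01] t 13.0333
```

Emit:
step_arm([
  [0.03, 0, 0, 0, 18],
  [0.1, 0, 0, 0, 18],
  [0.1, 0, -0.1, 0, 0],
  [0.1, 0, -0.25, 0, 0],
  [0.1, 0, -0.35, 0, 0],
  [0.1, 0, -0.35, 0, 0],
  [0.1, 0, -0.35, 0, 0],
  [0.1, 0, -0.35, 0, 0],
])

```text
time_s: 13.7
tcp_pos: [0.5844, -0.0888, 0.0919]
eef_rot: [-180.0, 0.0, -83.2]
contact_force: [0.5, 0.7, -0.7]
gripper_width: 0.0004
gripper_force: 0.0
```

```bash
python3 -c "
from h import *
clkshift(); row(.067,-.112,.07)"
```

```text
shift px ((-0.0021879865850564784, 0.04553863058365337), 0.8149353668093682)
world [0.5718 0.0205 0.07  ] shares [-0.4403 -0.0032  0.085 ] turn 0.0005 F [ 0.56  0.56 -0.9 ] clk [ 0.0663 -0.2221] z 0.0912 [ 1.7993e+02  3.0000e-02 -8.3190e+01] t 13.75
```

Emit:
step_arm([
  [-0.44, -0.003, 0, 0, 0],
  [-0.44, -0.003, 0, 0, 0],
  [-0.44, -0.003, 0, 0, 0],
  [-0.44, -0.003, 0.085, 0, 0],
  [-0.44, -0.003, 0.14, 0, 0],
  [-0.44, -0.003, 0.148, 0, 0],
  [-0.44, -0.003, 0.148, 0, 0],
])

```text
time_s: 14.33
tcp_pos: [0.5711, 0.0201, 0.0532]
eef_rot: [179.8, -0.1, -83.2]
contact_force: [-0.3, 0.0, 0.9]
gripper_width: 0.0002
gripper_force: 0.0
```

```bash
python3 -c "
from h import *
clkshift(); row(.067,-.112,.046)"
```

```text
shift px ((-0.030590427662936293, 0.1583123800093773), 0.7930446892976761)
world [0.5718 0.0205 0.046 ] shares [-0.0018  0.0007  0.0332] turn 0.0009 F [-0.18 -0.28 -0.12] clk [ 0.0672 -0.1124] z 0.0543 [ 1.7988e+02 -4.0000e-02 -8.3170e+01] t 14.3833
```

Now pressing down in small steps.

Emit:
step_arm([
  [0, 0, 0.012, 0, 0],
  [0, 0, 0.024, 0, 0],
  [0, 0, 0.026, 0, 0],
  [0, 0, 0.026, 0, 0],
])

```text
time_s: 14.72
tcp_pos: [0.5725, 0.0202, 0.0487]
eef_rot: [-180.0, 0.0, -83.2]
contact_force: [-0.3, -0.4, 0.5]
gripper_width: 0.0006
gripper_force: 0.0
```

Emit:
step_arm([
  [0, 0, 0.002, 0, 0],
  [0, 0, 0.004, 0, 0],
  [0, 0, 0.004, 0, 0],
])

```text
time_s: 14.97
tcp_pos: [0.5725, 0.0204, 0.0477]
eef_rot: [-180.0, 0.0, -83.2]
contact_force: [0.4, 0.2, -0.1]
gripper_width: 0.0004
gripper_force: 0.0
```

Emit:
step_arm([
  [0, 0, 0.002, 0, 0],
  [0, 0, 0.004, 0, 0],
  [0, 0, 0.004, 0, 0],
])

```text
time_s: 15.22
tcp_pos: [0.5724, 0.0204, 0.0465]
eef_rot: [180.0, -0.0, -83.2]
contact_force: [-0.1, -0.2, 0.2]
gripper_width: 0.0004
gripper_force: 0.0
```

Emit:
step_arm([
  [0, 0, 0.002, 0, 0],
  [0, 0, 0.003, 0, 0],
  [0, 0, 0.003, 0, 0],
])

```text
time_s: 15.47
tcp_pos: [0.5724, 0.0205, 0.0463]
eef_rot: [-180.0, -0.0, -83.2]
contact_force: [-1.5, 0.0, 4.8]
gripper_width: 0.0002
gripper_force: 2.5
```

Emit:
step_arm([
  [0, 0, 0.002, 0, 0],
  [0, 0, 0.002, 0, 0],
  [0, 0, 0.002, 0, 0],
])

```text
time_s: 15.72
tcp_pos: [0.5725, 0.0205, 0.0462]
eef_rot: [-180.0, -0.0, -83.1]
contact_force: [-3.4, 0.6, 8.9]
gripper_width: 0.0004
gripper_force: 4.5
```

Emit:
step_arm([
  [0, 0, 0.0004, 0, 0],
  [0, 0, 0.0004, 0, 0],
  [0, 0, 0.0004, 0, 0],
  [0, 0, 0.0004, 0, 0],
  [0, 0, 0.0004, 0, 0],
])

```text
time_s: 16.13
tcp_pos: [0.5725, 0.0205, 0.0462]
eef_rot: [-180.0, -0.0, -83.1]
contact_force: [-4.1, 1.2, 10.7]
gripper_width: 0.0008
gripper_force: 4.9
```

```bash
python3 -c "
from h import *
clkshift(); row(.067,-.112,.046)"
```

```text
shift px ((0.07696150246263045, 0.26080313207882), 0.7159844896859593)
world [0.5718 0.0205 0.046 ] shares [-0.0006  0.0029  0.0009] turn 0.0012 F [-2.85  0.96  9.58] clk [ 0.0677 -0.1121] z 0.0462 [-1.7997e+02 -1.0000e-02 -8.3150e+01] t 16.1833
```

The base holds firm at 10 N, with the tip at a steady 46.2 mm. Moving clear: up, then away along -y.

Emit:
step_arm([
  [0, 0, -0.01, 0, 0],
  [0, 0, -0.05, 0, 0],
  [0, 0, -0.2, 0, 0],
  [0, 0, -0.6, 0, 0],
  [0, 0, -0.6, 0, 0],
  [0, 0, -0.6, 0, 0],
  [0, 0, -0.6, 0, 0],
  [0.9, 0, -0.6, 0, 0],
  [0.9, 0, -0.6, 0, 0],
  [0.9, 0, -0.6, 0, 0],
  [0.9, 0, -0.6, 0, 0],
  [0.9, 0, -0.6, 0, 0],
])

```text
time_s: 17.18
tcp_pos: [0.5969, -0.1881, 0.1954]
eef_rot: [180.0, 0.0, -83.1]
contact_force: [0.7, 0.9, -0.0]
gripper_width: 0.0004
gripper_force: 0.0
```

Emit:
step_arm([
  [0.9, 0.9, 0, 0, 0],
  [0.9, 0.9, 0, 0, 0],
  [0.9, 0.9, 0, 0, 0],
  [0.9, 0.9, 0, 0, 0],
  [0.9, 0.9, 0, 0, 0],
  [0.9, 0.9, 0, 0, 0],
  [0.9, 0.9, 0, 0, 0],
  [0.9, 0.9, 0, 0, 0],
  [0.9, 0.9, 0, 0, 0],
  [0.9, 0.9, 0, 0, 0],
])

```text
time_s: 18.02
tcp_pos: [0.3991, -0.4375, 0.195]
eef_rot: [180.0, 0.0, -83.4]
contact_force: [-0.0, 0.7, 0.5]
gripper_width: 0.0004
gripper_force: 0.0
```

```bash
python3 -c "
from h import *
clkshift(); snap('top','end',(170,150,330,270),5); s=r.get_state(); print(s['tcp_pos'],s['qd'].round(2),s['contact_force'])"
```

```text
shift px ((0.09661514356695022, -0.08885162334243546), 0.9883164217074712)
[ 0.40050649 -0.43630518  0.19512314] [ 1.24 -0.07 -0.06  0.08  0.1   0.06] [ 0.04728461 -0.13545625  0.1547095 ]
```

View pics/end.png

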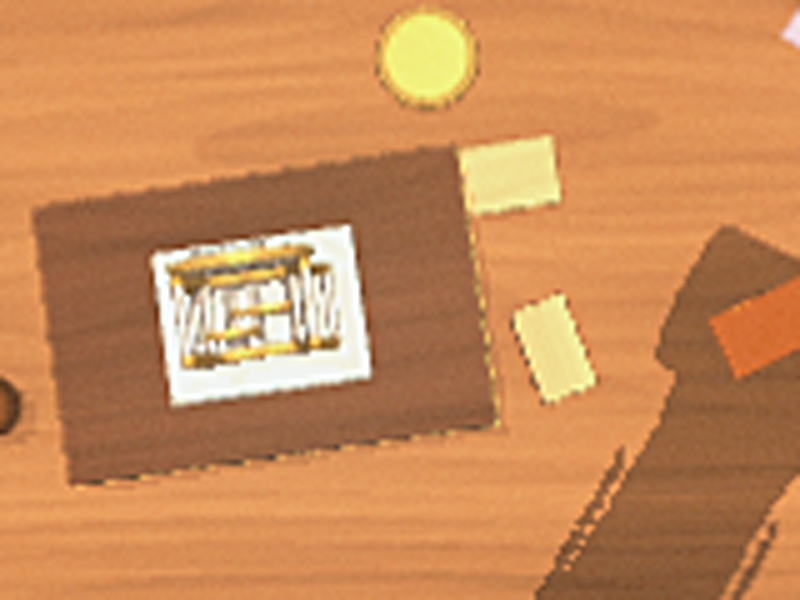

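The wedge is square under the short foot's corner, with its back at (552,138)-(560,202). The clock corners and bystanders are where they started, and the arm is clear. Handing in.

```bash
python3 -c "
from h import *
print(workorder.close_job())"
```

```text
the job is handed in; nothing more can be done
None
```

The job is handed in (no verdict shown): the wedge is snug under the short foot, the corner held at about 10 N, the clock and the bystanders in view are where they started, and the arm is clear.

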